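# Zero the flash-power index lever and click it to four

### The job

Set the photobooth's flash power: push the orange thumb lever clockwise (seen from above) through its notches to its stop and lean on the stop with about 12 N (between 8 and 16 N) for a second to zero it, never putting more than 22 N on the post. Then click the lever back counter-clockwise one notch at a time, letting it settle in each, to the fourth notch after the stop, and press the amber lens fully in and let it spring out to store the setting. Leave everything else where it is and finish with the lever resting in the fourth notch.

Things in the scene. Friction and masses are not known exactly. Their poses are not given: they have to be found in the camera images.
- pivot (a point): Centre of the flat top of the blue round drum (132 mm wide, top 52 mm above the shelf) of the fixed flash-power index unit; the lever turns about the vertical line through this point. Axes: those of its square base plate (164 mm, 12 thick).
- post (a point): The lever's upright orange thumb post, a plastic pin 14 mm thick from 42 to 100 mm above the shelf; this point is on its axis at 75 mm height, 110 mm from the pivot line. A flat steel arm (16 mm wide, top at 42 mm) joins it to the drum. Fingertips at 55 to 70 mm height pass over drum and arm and meet only the post. Push it from either side with closed fingers; its sweep is clear.
- thumb: The same orange post as a body, on which the push is judged (origin on the pivot line at shelf height, turns with the lever). To leave a notch it needs 2 to 8 N along its path; past the crest the lever snaps on by itself, 8 to 15 mm, away from a finger pushing behind it, and the push drops to nothing: one click. It starts in one of the third to sixth notches after home.
- unit: The whole fixed index unit; origin under the drum's centre at shelf height, axes as pivot. The stop is just clockwise of the home notch; past first touch the push at the post rises by 2 to 8 N per mm. Stop and all notches are shifted together by an unknown amount up to 0.06 rad (6.6 mm at the post) either way, so they must be felt.
- lever (a joint): Lever angle, rad, growing counter-clockwise seen from above. At 0 the post lies 2.54 rad counter-clockwise from the unit's own x axis. A sprung roller holds the lever in notches: home, by the stop at the clockwise end, near 0; the following ones near 0.18, 0.37, 0.58, 0.77, 0.95, 1.14, all subject to the unknown shift told under unit.
- lens_top (a point): Centre of the top of the amber glass indicator lens (a push button 32 mm wide, top 54 mm above the shelf) on its grey steel box (76 mm square, 36 tall, fixed).
- lens (a joint): How far the lens is pressed straight down, m: 0 out, 0.006 fully in. A spring needs 1.5 N to start and 5 N fully in, and pushes it back out when let go.
- reflector: Bystander: black plastic flash reflector, open cup 76 mm across the rim, 40 tall; origin under its centre.
- socket: Bystander: white ceramic lamp socket, 52 mm wide, 46 tall; origin under its centre.
- spring1: Bystander: chrome coin-mech spring standing upright, 22 mm wide, 48 tall; origin under its centre.
- spring2: Bystander: second chrome coin-mech spring standing upright, 22 mm wide, 48 tall; origin under its centre.
- spanner: Bystander: steel spanner 150 mm long, lying flat, origin under its middle, long axis x.
- tray: Bystander: grey parts tray 90 x 70 mm, 28 tall; origin under its centre.
- tin: Bystander: small closed jar 48 mm wide, 45 tall; origin under its centre.
- chest_drawer0_handle (a point): Brass knob of the half-open shallow drawer of the small green chest; bystander.
There are look-alikes about, which are no part of the job. Of the things that look like the unit, the middle-sized one is meant. What is shaped like the part that bears lens_top but pink is not meant.

How it is judged:
By the outcome, as a careful person would: the job done as asked, in the order asked, and still so for the second after the job is handed in, with the robot touching nothing.
It also fails if it takes over 72 s, if anything falls off the work surface, if the arm or the gripper's body presses on something with over 40 N, if the wrist force passes 120 N, or if a joint passes its speed limit or range.

### The arm

A 7-joint arm with a two-finger parallel gripper is mounted at the origin on the work surface. World frame = base frame: x ahead of the robot, y to its left, z up, the work surface at z = 0. Lengths are in m, angles in rad, forces in N, time in s.
With the tool pointing down it reaches from about 0.4 to 0.85 m from the base axis. Payload 4.4 kg.
Tool frame: the origin (TCP) lies at the very end of the fingers, on their centre line; the grasp point (between the pads) lies 19 mm behind it; z points along the fingers, y is the direction in which the jaws open and shut (so a half turn about z gives the same grasp; the last joint's range is limited). The gripper opens to 94 mm and grips with 3 to 60 N. Pads are 16 mm wide; open, the fingers measure 119 mm over their backs; the gripper's body (75 mm by 177 mm) begins 78 mm behind the grasp point.
Start: joints at [-1.357, 0.628, 0.038, 1.517, -0.027, 0.996, -0.02], TCP at [0.179, 0.625, 0.185] pointing down, gripper open.
Joint ranges: [-3.06, 3.06], [-0.37, 2.12], [-1.25, 1.32], [0.18, 2.47], [-1.1, 4.24], [0.23, 1.98], [-2.94, 2.94]. Speed limits (rad/s): [2.57, 2.57, 3.14, 3.14, 3.14, 3.14, 3.14].

### API

Orientations are given as a rotation vector (axis times angle).
In Python, from cell import ctrl gives the robot as it stands.
- The arm moves only by the tool play_rows, never from a script. Its arguments are lists of equal length, an entry for each row: "linear": the shift along the world's x, y, z in m, a list of three; "rotation": the turn, a rotation vector about the world's x, y, z in degrees, a list of three. In form: {"linear": [[tx, ty, tz], ...], "rotation": [[rx, ry, rz], ...]}. A call has exactly 5 rows; each row shifts and turns the commanded pose from where the row before left it; what a row does not reach is not made up. A row lasts 1/10 s, in which the tool goes at most 50 mm and 8.59 degrees, less where a joint would pass 70% of its speed; a pose out of reach is approached as far as the arm can. A call is refused whole if a number of a shift passes 0.05 or a number of a turn 8.59, either way. A call with a gripper value outside its range is refused whole. "gripper" is the opening, from 0 (shut) to 1 (fully open), set as the call begins (left out, the last holds). The fingers move at their own pace and stop on an object; the grip force is fixed at half the most. Time passes only in rows, so rows that do not move let the fingers close, or fill a call up. It gives the time, the measured TCP pose, the force and the opening at its end, in the units of the state.
- ctrl.read_state(): the state, without advancing time (a new reading comes with each control period).
- ctrl.capture(name): name is "scene" or "top"; returns a dict with "frame" (400x640x3 uint8, red, green, blue), "fov_y" (degrees; the focal length in pixels is half the picture's height over the tangent of half this angle, whatever the lens; pixels are square), "cx", "cy" (the principal point, pixels), "pose" (4x4, takes a point from camera to world coordinates). Camera axes: x right, y down, z forward; pixel columns grow to the right and rows downward; lengths in m; the calibration is good to about 2 mm. A picture is of the moment at which its call begins. There is no depth.
- ctrl.sign_off(): hands the job in, once; it reports no verdict.
Trained networks look in a picture, given as the dict that the camera call returned (one of the last four; its "shot" number tells which), for a name from the list of things; names that differ only in an ending like _2 or _b are one class to them, and where a whole thing is asked for, a point or a joint stands for the part that bears it (a point fixed in the world has none). Each returns a list of dicts, best first, with "score" (0 to 1); they miss things now and then, are a little off and sometimes report something else, mostly with a low value. They report only what shows in the picture. A call takes as long as a camera call. They do not tell look-alikes from the thing itself.
- ctrl.regions_of(picture, name): "pixels" (400x640 bool, what is visible of it) and "extent" ([left, top, right, bottom] in pixels, round what is visible of it).
- ctrl.place_of(picture, name): "point" ([row, column] in pixels: a listed point, or the origin of a listed thing).
The state is a dict: "time_s": time; "joints": joint angles; "qd": joint speeds; "joint_torque": joint torques, N m; "ee_pos": TCP position; "ee_rot": TCP orientation; "contact_force": force on the tool from outside, world axes, zero at the start; "wrist_torque": the same for the moment, N m; "finger_gap": finger opening in m.
Only numpy, scipy, OpenCV 4.12 (cv2) and the standard library are available. Lean on these libraries where they do the work, as an engineer would, in place of code of your own. Each camera call takes 0.05 s, during which the arm holds its last target.

## Working session

There is one attempt and no reset: what is moved stays moved. The work goes in short steps, Python scripts to look and compute and a tool call to move; the robot and the scene stay as the last step left them, time stands still between calls to the robot, and variables do not carry over. Pictures are saved under pics/ and viewed, and the job is handed in when it is done.

Besides the shell and the picture viewer there is one more tool, called in YAML: its name, and indented under it one key for each argument. play_rows: Moves the arm, as the interface text tells. Its arguments: {"type":"object","properties":{"linear":{"type":"array","items":{"type":"array","items":{"type":"number"}}},"rotation":{"type":"array","items":{"type":"array","items":{"type":"number"}}},"gripper":{"type":"number"}},"required":["linear","rotation"]}

```bash
ls; mkdir -p pics; cat > h.py <<'E'
import numpy as np, cv2
from cell import ctrl
def K(p):
    f=200/np.tan(np.radians(p['fov_y'])/2); return f
def ray(p,row,col):
    f=K(p); d=np.array([(col-p['cx'])/f,(row-p['cy'])/f,1.0]); T=np.array(p['pose']); return T[:3,3],T[:3,:3]@d
def at_z(p,row,col,z):
    o,d=ray(p,row,col); return o+d*(z-o[2])/d[2]
def proj(p,X):
    T=np.array(p['pose']); c=T[:3,:3].T@(np.array(X)-T[:3,3]); f=K(p); return [c[1]/c[2]*f+p['cy'],c[0]/c[2]*f+p['cx']]
E
python3 - <<'E'
from h import *
for n in ['scene','top']:
    p=ctrl.capture(n); cv2.imwrite(f'pics/{n}0.png',p['frame'][:,:,::-1])
    print(n,p['fov_y'],p['cx'],p['cy'],np.round(p['pose'],3).tolist(),[k for k in p])
    for nm in ['pivot','post','lens_top','unit']:
        for r in ctrl.place_of(p,nm)[:4]: 
            z={'pivot':.052,'post':.075,'lens_top':.054,'unit':0}[nm]
            print(nm,round(r['score'],2),np.round(r['point'],1),np.round(at_z(p,*r['point'],z),4))
    for nm in ['unit','lens','thumb']:
        for r in ctrl.regions_of(p,nm)[:4]: print(nm,round(r['score'],2),r['extent'])
s=ctrl.read_state(); print(s)
E
```

```text
pics
scene 46.41044132258095 318.47840046969293 191.29427677486734 [[-0.358, 0.777, -0.518, 1.177], [0.934, 0.307, -0.184, 0.242], [0.016, -0.55, -0.835, 1.163], [0.0, 0.0, 0.0, 1.0]] ['frame', 'fov_y', 'cx', 'cy', 'pose', 'shot']
pivot 0.88 [219.3 309.9] [0.5827 0.0077 0.052 ]
pivot 0.86 [156.1 406.2] [0.2728 0.197  0.052 ]
pivot 0.62 [158.1 296.2] [ 0.4018 -0.1077  0.052 ]
post 0.56 [137.8 453.8] [0.1699 0.3146 0.075 ]
post 0.56 [141.8 316.6] [ 0.3386 -0.067   0.075 ]
post 0.42 [189.6 331.1] [0.4842 0.0326 0.075 ]
lens_top 0.59 [150.4 226.3] [ 0.4538 -0.3134  0.054 ]
lens_top 0.5 [116.7 248.3] [ 0.3069 -0.311   0.054 ]
unit 0.84 [231.5 309.8] [0.5919 0.0111 0.    ]
unit 0.7 [162.9 297.1] [ 0.3818 -0.1143  0.    ]
unit 0.61 [166.2 404.6] [0.2706 0.2006 0.    ]
unit 0.56 [142.4 195.7] [ 0.4255 -0.4456  0.    ]
unit 0.94 [356.4, 129.1, 455.4, 209.7]
unit 0.78 [269.8, 185.0, 349.6, 266.9]
unit 0.75 [271.7, 136.4, 320.3, 180.2]
lens 0.5 [223.7, 151.4, 234.8, 160.6]
lens 0.48 [241.3, 117.1, 253.1, 127.3]
thumb 0.73 [272.4, 186.5, 347.9, 266.9]
thumb 0.61 [448.1, 129.6, 462.7, 151.0]
thum
[... 998 characters left out ...]
8, 'joints': array([-1.35679946,  0.62836963,  0.03850632,  1.51742228, -0.02699506,
        0.99628409, -0.02002328]), 'qd': array([-3.16388430e-04,  8.86798446e-04,  5.39521018e-05,  6.61600229e-04,
        3.80755777e-04, -6.15077689e-04, -3.24845901e-06]), 'joint_torque': array([ 2.37835902e-04, -5.49521720e+01,  1.14285618e+00, -1.86938667e+01,
       -5.23685070e-02,  1.53529085e-02, -4.25816438e-06]), 'ee_pos': array([0.1794853 , 0.62474016, 0.18489109]), 'ee_rot': array([-4.38147822e-01, -3.11086371e+00, -6.02198885e-05]), 'contact_force': array([ 0.60790484, -0.29088711,  0.6472634 ]), 'wrist_torque': array([-0.05585165,  0.00835758,  0.0001778 ]), 'finger_gap': 0.09390077689669184}
```

View pics/scene0.png

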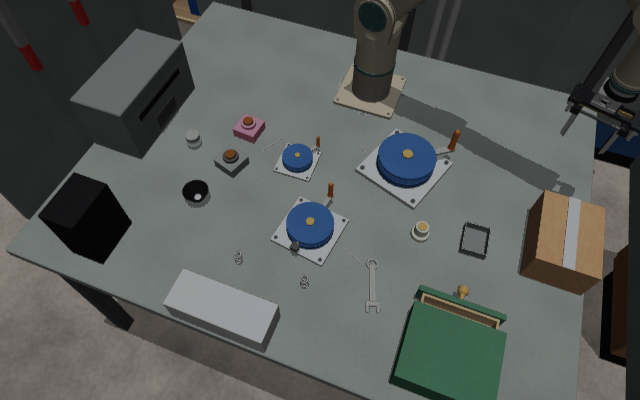

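View pics/top0.png

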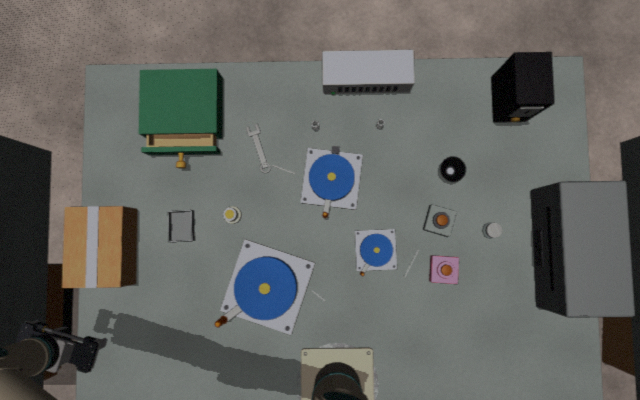

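```bash
python3 - <<'E'
import cv2,numpy as np
t=cv2.imread('pics/top0.png');s=cv2.imread('pics/scene0.png')
a=cv2.resize(t[130:330,200:470],None,fx=2.9,fy=2.9,interpolation=cv2.INTER_CUBIC)
cv2.imwrite('pics/topc.png',a)
a=cv2.resize(s[90:280,190:470],None,fx=2.8,fy=2.8,interpolation=cv2.INTER_CUBIC)
cv2.imwrite('pics/scenec.png',a)
E
```

```text
(no output)
```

View pics/topc.png

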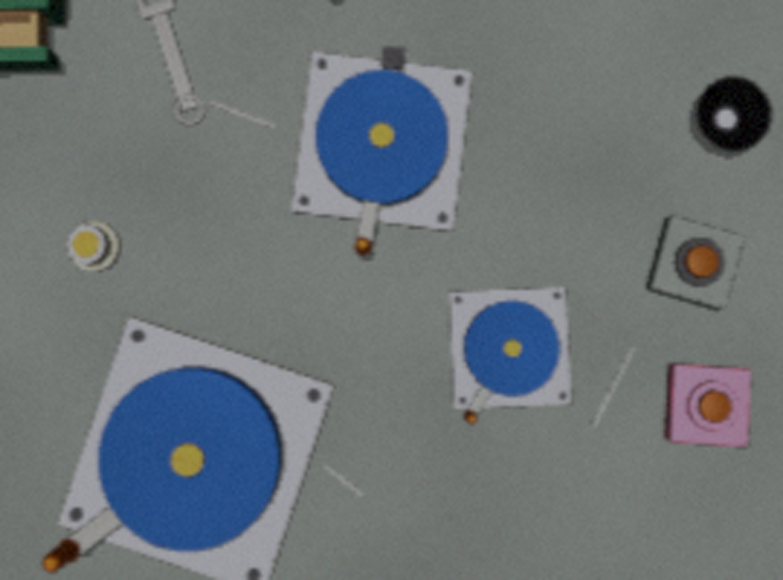

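View pics/scenec.png

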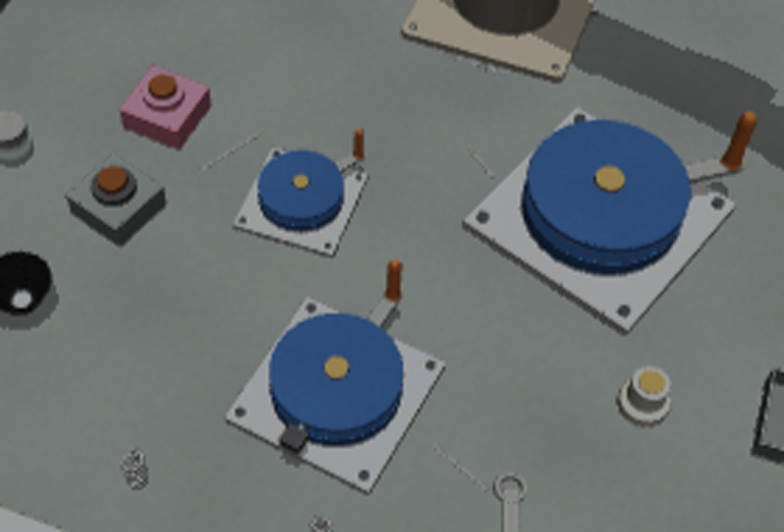

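Three index units (top picture): (177,331), (288,265) the biggest, (250,376) the smallest. The middle-sized one, which spans about 60 px (164 mm expected: 57 px), is at (177,331). Lens boxes: grey at (219,441) is meant and pink at (268,446) is not; the crops confirm both. Now I'll refine the positions.

```bash
cat > loc.py <<'E'
from h import *
def cent(p,roi,lo,hi,S=None):
    r0,r1,c0,c1=roi; h=cv2.cvtColor(p['frame'][r0:r1,c0:c1],cv2.COLOR_RGB2HSV)
    m=cv2.inRange(h,lo,hi); n,l,st,ce=cv2.connectedComponentsWithStats(m)
    if n<2: return None
    i=1+np.argmax(st[1:,4]); return ce[i][1]+r0,ce[i][0]+c0,st[i]+np.array([c0,r0,0,0,0])
ORG=((3,110,60),(15,255,255)); YEL=((18,70,60),(32,255,255)); BLU=((100,120,40),(120,255,255))
E
python3 - <<'E'
from loc import *
R={'scene':dict(yel=(205,235,295,325),blu=(195,255,280,340),org=(175,205,318,342),lens=(145,165,218,243)),
   'top':dict(yel=(168,186,322,341),blu=(145,210,300,362),org=(203,222,316,336),lens=(210,230,430,452))}
for n in R:
    p=ctrl.capture(n)
    for k,z in [('yel',.052),('blu',.052),('org',.075),('lens',.053)]:
        c=cent(p,R[n][k],*{'yel':YEL,'blu':BLU,'org':ORG,'lens':ORG}[k])
        print(n,k,c if c is None else (np.round(c[:2],2),c[2],np.round(at_z(p,*c[:2],z),4)))
    # project candidate drum rim etc
E
```

```text
scene yel (array([220.94, 309.7 ]), array([306, 218,   8,   7,  47]), array([0.5877, 0.0091, 0.052 ]))
scene blu (array([224.85, 309.86]), array([ 287,  202,   47,   47, 1687]), array([0.599, 0.014, 0.052]))
scene org (array([190.17, 330.16]), array([328, 183,   5,  15,  64]), array([0.487 , 0.0308, 0.075 ]))
scene lens (array([153.34, 229.51]), array([225, 150,  10,   8,  68]), array([ 0.4597, -0.2998,  0.053 ]))
top yel (array([176.11, 331.09]), array([328, 173,   8,   8,  47]), array([0.59  , 0.0089, 0.052 ]))
top blu (array([176.74, 331.22]), array([ 309,  154,   45,   46, 1547]), array([0.5881, 0.0086, 0.052 ]))
top org (array([214.82, 324.59]), array([323, 212,   5,   6,  17]), array([0.4788, 0.0282, 0.075 ]))
top lens (array([219.83, 441.64]), array([436, 215,  12,  11, 101]), array([ 0.4618, -0.3005,  0.053 ]))
```

play_rows:
  linear:
    - [0.02,-0.042,0.002]
    - [0.02,-0.042,0.002]
    - [0.02,-0.042,0.002]
    - [0.02,-0.042,0.002]
    - [0.02,-0.042,0.002]
  rotation:
    - [0,0,-5.67]
    - [0,0,-5.67]
    - [0,0,-5.67]
    - [0,0,-5.67]
    - [0,0,-5.67]
  gripper: 0

```text
time_s: 1.4
ee_pos: [0.2801, 0.4131, 0.1952]
ee_rot: [1.192, 2.907, 0.001]
contact_force: [1.4, -0.5, 0.6]
finger_gap: 0.0577
```

play_rows:
  linear:
    - [0.02,-0.042,0]
    - [0.02,-0.042,0]
    - [0.02,-0.042,0]
    - [0.02,-0.042,0]
    - [0.02,-0.042,0]
  rotation:
    - [0,0,-5.67]
    - [0,0,-5.67]
    - [0,0,-5.67]
    - [0,0,-5.67]
    - [0,0,-5.67]

```text
time_s: 1.9
ee_pos: [0.3802, 0.2032, 0.1953]
ee_rot: [1.867, 2.526, 0.002]
contact_force: [1.0, 0.4, -0.5]
finger_gap: 0.0176
```

play_rows:
  linear:
    - [0.02,-0.042,0]
    - [0.02,-0.042,0]
    - [0.02,-0.042,0]
    - [0.02,-0.042,0]
    - [0.018,-0.042,0]
  rotation:
    - [0,0,-5.67]
    - [0,0,-5.67]
    - [0,0,-5.67]
    - [0,0,-5.67]
    - [0,0,-5.67]

```text
time_s: 2.4
ee_pos: [0.4785, -0.0069, 0.1952]
ee_rot: [2.429, 1.992, 0.002]
contact_force: [0.6, 0.8, 0.1]
finger_gap: 0.0003
```

play_rows:
  linear:
    - [0,0,-0.045]
    - [0,0,-0.045]
    - [0,0,-0.043]
    - [0,0,0]
    - [0,0,0]
  rotation:
    - [0,0,0]
    - [0,0,0]
    - [0,0,0]
    - [0,0,0]
    - [0,0,0]

```text
time_s: 2.9
ee_pos: [0.4775, -0.0056, 0.0623]
ee_rot: [-2.426, -1.996, 0.001]
contact_force: [1.0, -0.1, 0.5]
finger_gap: 0.0004
```

```bash
python3 - <<'E'
from h import *
s=ctrl.read_state(); print(s['ee_pos'],s['contact_force'],s['time_s'])
p=ctrl.capture('scene'); print(proj(p,s['ee_pos']),proj(p,[.481,.03,.1]))
cv2.imwrite('pics/s1.png',cv2.resize(p['frame'][130:280,230:430,::-1],None,fx=4,fy=4))
E
```

```text
[ 0.47749815 -0.00558134  0.06225425] [ 0.96603719 -0.06695129  0.4808693 ] 2.9
[np.float64(186.12558472352887), np.float64(319.1301403621086)] [np.float64(183.38737203344544), np.float64(330.9537089098073)]
```

View pics/s1.png

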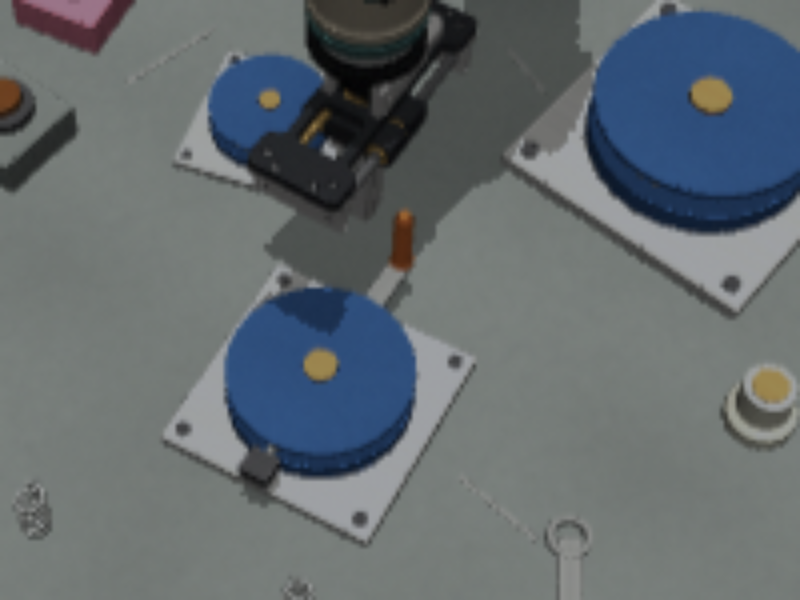

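```bash
python3 - <<'E'
from h import *
P=np.array([.589,.009]); cur=np.array([.4775,-.0056]); last=cur
for k,th in enumerate(np.arange(3.245,2.5,-.03)):
    t=P+.111*np.array([np.cos(th),np.sin(th)]); print(k,round(th,3),np.round(t-last,4),np.round(t,4)); last=t
E
```

```text
0 3.245 [0.0011 0.0031] [ 0.4786 -0.0025]
1 3.215 [-0.0003  0.0033] [0.4783 0.0009]
2 3.185 [-0.0002  0.0033] [0.4781 0.0042]
3 3.155 [-0.0001  0.0033] [0.478  0.0075]
4 3.125 [0.     0.0033] [0.478  0.0108]
5 3.095 [0.0001 0.0033] [0.4781 0.0142]
6 3.065 [0.0002 0.0033] [0.4783 0.0175]
7 3.035 [0.0003 0.0033] [0.4786 0.0208]
8 3.005 [0.0004 0.0033] [0.479  0.0241]
9 2.975 [0.0005 0.0033] [0.4795 0.0274]
10 2.945 [0.0006 0.0033] [0.4801 0.0307]
11 2.915 [0.0007 0.0033] [0.4808 0.0339]
12 2.885 [0.0008 0.0032] [0.4816 0.0372]
13 2.855 [0.0009 0.0032] [0.4825 0.0404]
14 2.825 [0.001  0.0032] [0.4835 0.0436]
15 2.795 [0.0011 0.0031] [0.4846 0.0467]
16 2.765 [0.0012 0.0031] [0.4858 0.0498]
17 2.735 [0.0013 0.0031] [0.487  0.0529]
18 2.705 [0.0014 0.003 ] [0.4884 0.0559]
19 2.675 [0.0015 0.003 ] [0.4899 0.0589]
20 2.645 [0.0015 0.003 ] [0.4914 0.0619]
21 2.615 [0.0016 0.0029] [0.493  0.0648]
22 2.585 [0.0017 0.0029] [0.4948 0.0676]
23 2.555 [0.0018 0.0028] [0.4966 0.0704]
24 2.525 [0.0019 0.0027] [0.4984 0.0732]
```

play_rows:
  linear:
    - [0.001,0.0033,0]
    - [0,0.0033,0]
    - [0,0.0033,0]
    - [0,0.0033,0]
    - [0,0.0033,0]
  rotation:
    - [0,0,0]
    - [0,0,0]
    - [0,0,0]
    - [0,0,0]
    - [0,0,0]

```text
time_s: 3.45
ee_pos: [0.4787, 0.0117, 0.0622]
ee_rot: [2.425, 1.997, 0.001]
contact_force: [0.6, -1.3, 1.3]
finger_gap: 0.0002
```

play_rows:
  linear:
    - [0.0001,0.0033,0]
    - [0.0002,0.0033,0]
    - [0.0003,0.0033,0]
    - [0.0004,0.0033,0]
    - [0.0005,0.0033,0]
  rotation:
    - [0,0,0]
    - [0,0,-1.7]
    - [0,0,-1.7]
    - [0,0,-1.7]
    - [0,0,-1.7]

```text
time_s: 3.95
ee_pos: [0.4798, 0.0289, 0.0617]
ee_rot: [-2.54, -1.847, -0.0]
contact_force: [0.8, -0.1, 1.0]
finger_gap: 0.0005
```

play_rows:
  linear:
    - [0.0006,0.0033,0]
    - [0.0007,0.0033,0]
    - [0.0008,0.0032,0]
    - [0.0009,0.0032,0]
    - [0.001,0.0032,0]
  rotation:
    - [0,0,-1.7]
    - [0,0,-1.7]
    - [0,0,-1.7]
    - [0,0,-1.7]
    - [0,0,-1.7]

```text
time_s: 4.45
ee_pos: [0.4834, 0.0435, 0.0618]
ee_rot: [2.673, 1.651, -0.002]
contact_force: [-0.1, -0.6, 0.5]
finger_gap: 0.0006
```

```bash
python3 - <<'E'
from loc import *
P=np.array([.589,.009])
p=ctrl.capture('scene'); c=cent(p,(165,215,310,370),*ORG); print(c)
for z in (.075,): 
    x=at_z(p,c[0],c[1],z); print(x, np.arctan2(*(x[:2]-P)[::-1]), np.linalg.norm(x[:2]-P))
cv2.imwrite('pics/s2.png',cv2.resize(p['frame'][130:280,230:430,::-1],None,fx=4,fy=4))
E
```

```text
(np.float64(196.3913043478261), np.float64(339.07246376811594), array([336, 189,   6,  15,  69]))
[0.49734747 0.06099272 0.075     ] 2.6255789262216016 0.1053728090922725
```

View pics/s2.png

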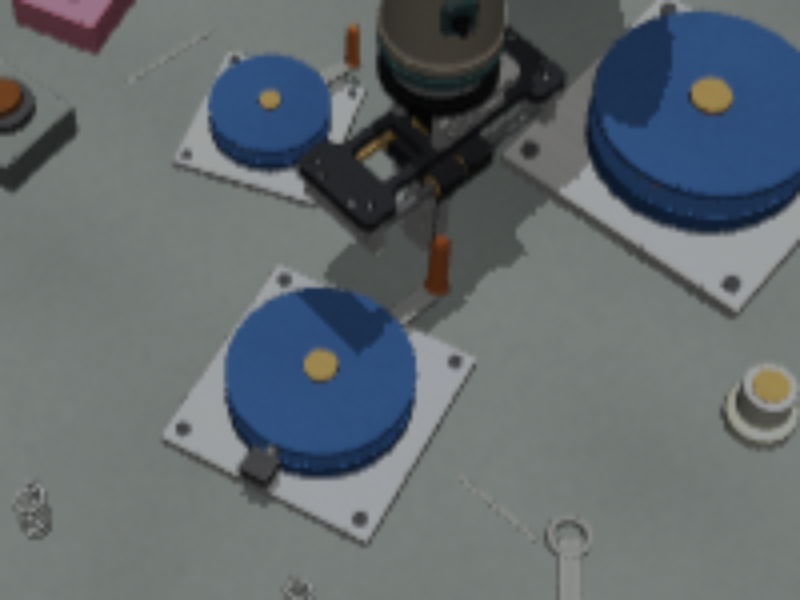

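play_rows:
  linear:
    - [0.0005,0.0015,0]
    - [0.0005,0.0015,0]
    - [0,0,0]
    - [0,0,0]
    - [0,0,0]
  rotation:
    - [0,0,-0.8]
    - [0,0,-0.8]
    - [0,0,0]
    - [0,0,0]
    - [0,0,0]

```text
time_s: 5.0
ee_pos: [0.485, 0.047, 0.0619]
ee_rot: [-2.693, -1.618, -0.0]
contact_force: [0.2, -0.2, 0.3]
finger_gap: 0.0002
```

```bash
cat >> loc.py <<'E'
P=np.array([.589,.009])
def post():
    s=ctrl.read_state(); v=s['ee_pos'][:2]-P; print('F ang',round(np.arctan2(v[1],v[0]),3),'r',round(np.hypot(*v),4),'force',np.round(s['contact_force'],1),'t',s['time_s'],np.round(s['ee_pos'],4))
    for n,roi in (('scene',(165,225,310,380)),('top',(190,225,300,336))):
        p=ctrl.capture(n); c=cent(p,roi,*ORG)
        if c is None: print(n,None); continue
        x=at_z(p,c[0],c[1],.075); print(n,np.round(c[:2],1),c[2][4],np.round(x,4),'ang',round(np.arctan2(*(x[:2]-P)[::-1]),3),'r',round(np.linalg.norm(x[:2]-P),4))
    return s
E
python3 -c "
from loc import *
post()"
```

```text
F ang 2.791 r 0.1107 force [ 0.2 -0.2  0.3] t 5.0 [0.485  0.047  0.0619]
scene [199.  341.8] 71 [0.5026 0.071  0.075 ] ang 2.519 r 0.1063
top None
```

play_rows:
  linear:
    - [0.0012,0.0031,0]
    - [0.0013,0.0031,0]
    - [0.0014,0.003,0]
    - [0.0015,0.003,0]
    - [0.0015,0.003,0]
  rotation:
    - [0,0,-1.7]
    - [0,0,-1.7]
    - [0,0,-1.7]
    - [0,0,-1.7]
    - [0,0,-1.7]

```text
time_s: 5.6
ee_pos: [0.4917, 0.0619, 0.0618]
ee_rot: [2.807, 1.41, -0.001]
contact_force: [-1.2, -0.5, 0.5]
finger_gap: 0.0003
```

play_rows:
  linear:
    - [0.0008,0.0015,0]
    - [0.0008,0.0015,0]
    - [0.0008,0.0015,0]
    - [0.0008,0.0014,0]
    - [0.0008,0.0014,0]
  rotation:
    - [0,0,-0.8]
    - [0,0,-0.8]
    - [0,0,-0.8]
    - [0,0,-0.8]
    - [0,0,-0.8]

```text
time_s: 6.1
ee_pos: [0.496, 0.0697, 0.0619]
ee_rot: [-2.853, -1.314, -0.0]
contact_force: [-0.2, 0.4, -0.9]
finger_gap: 0.0003
```

```bash
python3 -c "
from loc import *
post()"
```

```text
F ang 2.563 r 0.1111 force [-0.2  0.4 -0.9] t 6.1 [0.496  0.0697 0.0619]
scene [204.  345.6] 70 [0.5142 0.0859 0.075 ] ang 2.343 r 0.1073
top None
```

play_rows:
  linear:
    - [0.0007,0.001,0]
    - [0.0007,0.001,0]
    - [0.0007,0.001,0]
    - [0.0007,0.001,0]
    - [0.0007,0.001,0]
  rotation:
    - [0,0,-0.7]
    - [0,0,-0.7]
    - [0,0,-0.7]
    - [0,0,-0.7]
    - [0,0,-0.7]

```text
time_s: 6.7
ee_pos: [0.4984, 0.0735, 0.0618]
ee_rot: [2.892, 1.225, -0.003]
contact_force: [-3.2, -3.0, 1.0]
finger_gap: 0.0004
```

play_rows:
  linear:
    - [0.0003,0.0004,0]
    - [0.0003,0.0004,0]
    - [0.0003,0.0004,0]
    - [0.0003,0.0004,0]
    - [0.0003,0.0004,0]
  rotation:
    - [0,0,0]
    - [0,0,0]
    - [0,0,0]
    - [0,0,0]
    - [0,0,0]

```text
time_s: 7.2
ee_pos: [0.4999, 0.0752, 0.0617]
ee_rot: [2.892, 1.227, -0.003]
contact_force: [-3.3, -5.1, 1.8]
finger_gap: 0.0005
```

```bash
python3 -c "
from loc import *
post()"
```

```text
F ang 2.502 r 0.111 force [-3.3 -5.1  1.8] t 7.2 [0.4999 0.0752 0.0617]
scene [205.2 346.2] 72 [0.5173 0.0888 0.075 ] ang 2.303 r 0.1073
top None
```

play_rows:
  linear:
    - [0.0002,0.0003,0]
    - [0.0002,0.0003,0]
    - [0,0,0]
    - [0,0,0]
    - [0,0,0]
  rotation:
    - [0,0,0]
    - [0,0,0]
    - [0,0,0]
    - [0,0,0]
    - [0,0,0]

```text
time_s: 7.8
ee_pos: [0.5001, 0.0755, 0.0617]
ee_rot: [2.892, 1.226, -0.004]
contact_force: [-4.3, -6.1, 2.0]
finger_gap: 0.0007
```

play_rows:
  linear:
    - [0.0002,0.0003,0]
    - [0.0002,0.0003,0]
    - [0.0002,0.0003,0]
    - [0,0,0]
    - [0,0,0]
  rotation:
    - [0,0,0]
    - [0,0,0]
    - [0,0,0]
    - [0,0,0]
    - [0,0,0]

```text
time_s: 8.3
ee_pos: [0.5005, 0.0759, 0.0617]
ee_rot: [2.892, 1.226, -0.004]
contact_force: [-4.2, -7.2, 2.5]
finger_gap: 0.0006
```

play_rows:
  linear:
    - [0.0002,0.0003,0]
    - [0.0002,0.0003,0]
    - [0.0002,0.0003,0]
    - [0.0002,0.0003,0]
    - [0,0,0]
  rotation:
    - [0,0,0]
    - [0,0,0]
    - [0,0,0]
    - [0,0,0]
    - [0,0,0]

```text
time_s: 8.8
ee_pos: [0.5008, 0.0764, 0.0617]
ee_rot: [2.891, 1.225, -0.006]
contact_force: [-4.9, -7.9, 2.9]
finger_gap: 0.0001
```

play_rows:
  linear:
    - [0.0002,0.0003,0]
    - [0.0002,0.0003,0]
    - [0.0002,0.0003,0]
    - [0.0002,0.0003,0]
    - [0,0,0]
  rotation:
    - [0,0,0]
    - [0,0,0]
    - [0,0,0]
    - [0,0,0]
    - [0,0,0]

```text
time_s: 9.3
ee_pos: [0.5012, 0.0769, 0.0616]
ee_rot: [2.891, 1.224, -0.007]
contact_force: [-7.4, -8.7, 4.2]
finger_gap: 0.0006
```

```bash
python3 -c "
from loc import *
post()
for i in range(3): print(ctrl.capture('top')['shot'],np.round(ctrl.read_state()['contact_force'],2))"
```

```text
F ang 2.483 r 0.111 force [-7.4 -8.7  4.2] t 9.3 [0.5012 0.0769 0.0616]
scene [205.4 346.6] 71 [0.5175 0.0901 0.075 ] ang 2.294 r 0.1081
top None
15 [-4.92 -9.9   3.8 ]
16 [-5.7  -8.95  3.58]
17 [-6.4  -9.38  4.2 ]
```

play_rows:
  linear:
    - [0.0002,0.0003,0]
    - [0,0,0]
    - [0,0,0]
    - [0,0,0]
    - [0,0,0]
  rotation:
    - [0,0,0]
    - [0,0,0]
    - [0,0,0]
    - [0,0,0]
    - [0,0,0]

```text
time_s: 10.05
ee_pos: [0.5013, 0.077, 0.0616]
ee_rot: [2.891, 1.224, -0.008]
contact_force: [-6.8, -9.8, 4.2]
finger_gap: 0.0006
```

play_rows:
  linear:
    - [0,0,0]
    - [0,0,0]
    - [0,0,0]
    - [0,0,0]
    - [0,0,0]
  rotation:
    - [0,0,0]
    - [0,0,0]
    - [0,0,0]
    - [0,0,0]
    - [0,0,0]

```text
time_s: 10.55
ee_pos: [0.5013, 0.077, 0.0616]
ee_rot: [2.891, 1.224, -0.008]
contact_force: [-6.8, -9.8, 3.7]
finger_gap: 0.0004
```

play_rows:
  linear:
    - [0,0,0]
    - [0,0,0]
    - [0,0,0]
    - [0,0,0]
    - [0,0,0]
  rotation:
    - [0,0,0]
    - [0,0,0]
    - [0,0,0]
    - [0,0,0]
    - [0,0,0]

```text
time_s: 11.05
ee_pos: [0.5013, 0.077, 0.0616]
ee_rot: [2.891, 1.224, -0.008]
contact_force: [-6.2, -10.0, 3.7]
finger_gap: 0.0005
```

play_rows:
  linear:
    - [-0.0006,-0.0008,0]
    - [-0.0009,-0.0012,0]
    - [-0.001,-0.0014,0]
    - [-0.002,-0.003,0]
    - [-0.006,-0.008,0]
  rotation:
    - [0,0,0]
    - [0,0,0]
    - [0,0,0]
    - [0,0,0]
    - [0,0,0]

```text
time_s: 11.55
ee_pos: [0.4942, 0.0674, 0.0619]
ee_rot: [-2.89, -1.23, -0.003]
contact_force: [0.2, 0.1, 0.9]
finger_gap: 0.0004
```

play_rows:
  linear:
    - [0,0,0.03]
    - [0,0,0.04]
    - [0,0,0]
    - [0,0,0]
    - [0,0,0]
  rotation:
    - [0,0,0]
    - [0,0,0]
    - [0,0,0]
    - [0,0,0]
    - [0,0,0]

```text
time_s: 12.05
ee_pos: [0.4927, 0.0669, 0.1311]
ee_rot: [-2.89, -1.229, 0.001]
contact_force: [-1.2, -0.1, -0.1]
finger_gap: 0.0003
```

```bash
python3 -c "
from loc import *
post()"
```

```text
F ang 2.6 r 0.1124 force [-1.2 -0.1 -0.1] t 12.05 [0.4927 0.0669 0.1311]
scene [203.9 345.7] 67 [0.5137 0.086  0.075 ] ang 2.345 r 0.1077
top None
```

play_rows:
  linear:
    - [0.015,0.0135,0]
    - [0.015,0.0135,0]
    - [0.015,0.0135,0]
    - [0,0,0]
    - [0,0,0]
  rotation:
    - [0,0,0]
    - [0,0,0]
    - [0,0,0]
    - [0,0,0]
    - [0,0,0]

```text
time_s: 12.65
ee_pos: [0.5372, 0.1062, 0.1309]
ee_rot: [2.891, 1.228, -0.004]
contact_force: [-0.6, -0.4, -1.2]
finger_gap: 0.0003
```

play_rows:
  linear:
    - [0,0,-0.03]
    - [0,0,-0.03]
    - [0,0,-0.008]
    - [0,0,0]
    - [0,0,0]
  rotation:
    - [0,0,0]
    - [0,0,0]
    - [0,0,0]
    - [0,0,0]
    - [0,0,0]

```text
time_s: 13.15
ee_pos: [0.5386, 0.1061, 0.0648]
ee_rot: [2.892, 1.226, 0.001]
contact_force: [0.7, -0.3, -0.1]
finger_gap: 0.0007
```

```bash
python3 - <<'E'
from loc import *
s=post()
p=ctrl.capture('scene')
cv2.imwrite('pics/s3.png',cv2.resize(p['frame'][130:280,230:430,::-1],None,fx=4,fy=4))
last=s['ee_pos'][:2]
for k,th in enumerate(np.arange(2.08,2.95,.03)):
    t=P+.111*np.array([np.cos(th),np.sin(th)]); print(k,round(th,3),np.round(t-last,4),np.round(t,4)); last=t
E
```

```text
F ang 2.05 r 0.1094 force [ 0.7 -0.3 -0.1] t 13.15 [0.5386 0.1061 0.0648]
scene [207.9 344.3] 22 [0.5274 0.0867 0.075 ] ang 2.241 r 0.0992
top [204.4 304.6] 27 [0.5085 0.0836 0.075 ] ang 2.394 r 0.1097
0 2.08 [-0.0037 -0.0001] [0.5349 0.1059]
1 2.11 [-0.0029 -0.0017] [0.532  0.1043]
2 2.14 [-0.0028 -0.0018] [0.5292 0.1025]
3 2.17 [-0.0028 -0.0018] [0.5264 0.1007]
4 2.2 [-0.0027 -0.0019] [0.5237 0.0987]
5 2.23 [-0.0027 -0.002 ] [0.521  0.0967]
6 2.26 [-0.0026 -0.0021] [0.5184 0.0947]
7 2.29 [-0.0025 -0.0022] [0.5159 0.0925]
8 2.32 [-0.0025 -0.0022] [0.5134 0.0903]
9 2.35 [-0.0024 -0.0023] [0.511 0.088]
10 2.38 [-0.0023 -0.0024] [0.5087 0.0856]
11 2.41 [-0.0023 -0.0024] [0.5064 0.0832]
12 2.44 [-0.0022 -0.0025] [0.5042 0.0806]
13 2.47 [-0.0021 -0.0026] [0.5021 0.0781]
14 2.5 [-0.002  -0.0026] [0.5001 0.0754]
15 2.53 [-0.002  -0.0027] [0.4981 0.0727]
16 2.56 [-0.0019 -0.0028] [0.4962 0.07  ]
17 2.59 [-0.0018 -0.0028] [0.4945 0.0672]
18 2.62 [-0.0017 -0.0029] [0.4928 0.0643]
19 2.65 [-0.0016 -0.0029] [0.4911 0.0614]
20 2.68 [-0.0015 -0.003 ] [0.4896 0.0584]
21 2.71 [-0.0014 -0.003 ] [0.4882 0.0554]
22 2.74 [-0.0013 -0.003 ] [0.4868 0.0524]
23 2.77 [-0.0013 -0.0031] [0.4856 0.0493]
24 2.8 [-0.0012 -0.0031] [0.4844 0.0462]
25 2.83 [-0.0011 -0.0032] [0.4833 0.043 ]
26 2.86 [-0.001  -0.0032] [0.4824 0.0398]
27 2.89 [-0.0009 -0.0032] [0.4815 0.0366]
28 2.92 [-0.0008 -0.0032] [0.4807 0.0334]
29 2.95 [-0.0007 -0.0033] [0.48   0.0301]
```

View pics/s3.png

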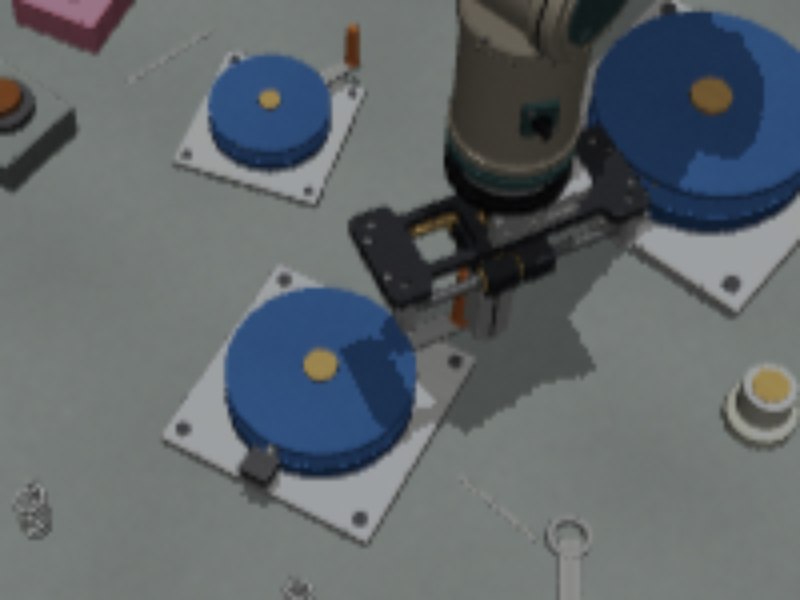

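play_rows:
  linear:
    - [-0.0037,-0.0002,-0.001]
    - [-0.0029,-0.0017,-0.001]
    - [-0.0028,-0.0018,0]
    - [-0.0028,-0.0018,0]
    - [-0.0027,-0.0019,0]
  rotation:
    - [0,0,0]
    - [0,0,0]
    - [0,0,0]
    - [0,0,0]
    - [0,0,0]

```text
time_s: 13.8
ee_pos: [0.523, 0.0992, 0.0619]
ee_rot: [-2.892, -1.228, -0.0]
contact_force: [0.3, 0.2, 0.1]
finger_gap: 0.0007
```

play_rows:
  linear:
    - [-0.0026,-0.002,0]
    - [-0.0025,-0.0021,0]
    - [-0.0018,-0.0014,0]
    - [-0.0018,-0.0014,0]
    - [-0.0016,-0.0015,0]
  rotation:
    - [0,0,0]
    - [0,0,0]
    - [0,0,1]
    - [0,0,1]
    - [0,0,1]

```text
time_s: 14.3
ee_pos: [0.5132, 0.0907, 0.0619]
ee_rot: [2.857, 1.306, 0.001]
contact_force: [1.6, 1.2, -0.6]
finger_gap: 0.0005
```

```bash
python3 -c "
from loc import *
post()"
```

```text
F ang 2.319 r 0.1115 force [ 1.6  1.2 -0.6] t 14.3 [0.5132 0.0907 0.0619]
scene [205.1 343.4] 35 [0.5196 0.0814 0.075 ] ang 2.335 r 0.1003
top None
```

play_rows:
  linear:
    - [-0.0007,-0.0007,0]
    - [-0.0007,-0.0007,0]
    - [-0.0007,-0.0007,0]
    - [-0.0007,-0.0007,0]
    - [-0.0007,-0.0007,0]
  rotation:
    - [0,0,0.5]
    - [0,0,0.5]
    - [0,0,0.5]
    - [0,0,0.5]
    - [0,0,0.5]

```text
time_s: 14.9
ee_pos: [0.5093, 0.0873, 0.0619]
ee_rot: [2.829, 1.366, -0.0]
contact_force: [-0.6, 0.5, 0.6]
finger_gap: 0.0005
```

```bash
python3 -c "
from loc import *
post()"
```

```text
F ang 2.365 r 0.1117 force [-0.6  0.5  0.6] t 14.9 [0.5093 0.0873 0.0619]
scene [201.  341.3] 45 [0.5093 0.0717 0.075 ] ang 2.475 r 0.1014
top [210.1 311.2] 9 [0.4924 0.0653 0.075 ] ang 2.614 r 0.1118
```

play_rows:
  linear:
    - [0,0,0]
    - [0,0,0]
    - [-0.0021,-0.0022,0]
    - [-0.0021,-0.0022,0]
    - [-0.0015,-0.0017,0]
  rotation:
    - [0,0,0]
    - [0,0,0]
    - [0,0,1.5]
    - [0,0,1.5]
    - [0,0,1.5]

```text
time_s: 15.5
ee_pos: [0.5039, 0.0817, 0.062]
ee_rot: [-2.772, -1.478, -0.001]
contact_force: [1.6, 2.9, -0.6]
finger_gap: 0.0001
```

play_rows:
  linear:
    - [-0.0009,-0.0011,0]
    - [-0.0009,-0.0011,0]
    - [-0.0009,-0.0011,0]
    - [-0.0009,-0.0011,0]
    - [-0.0009,-0.0011,0]
  rotation:
    - [0,0,0.8]
    - [0,0,0.8]
    - [0,0,0.8]
    - [0,0,0.8]
    - [0,0,0.8]

```text
time_s: 16.0
ee_pos: [0.4987, 0.0751, 0.0618]
ee_rot: [2.72, 1.572, -0.002]
contact_force: [-0.1, 1.8, -0.8]
finger_gap: 0.0004
```

play_rows:
  linear:
    - [-0.0007,-0.0009,0]
    - [-0.0007,-0.0009,0]
    - [-0.0007,-0.0009,0]
    - [-0.0007,-0.0009,0]
    - [0,0,0]
  rotation:
    - [0,0,0.5]
    - [0,0,0.5]
    - [0,0,0.5]
    - [0,0,0.5]
    - [0,0,0.5]

```text
time_s: 16.5
ee_pos: [0.4963, 0.0719, 0.0619]
ee_rot: [2.685, 1.631, -0.0]
contact_force: [-0.1, 0.1, -1.1]
finger_gap: 0.0007
```

```bash
python3 -c "
from loc import *
post()"
```

```text
F ang 2.546 r 0.112 force [-0.1  0.1 -1.1] t 16.5 [0.4963 0.0719 0.0619]
scene [197.1 336.6] 35 [0.5022 0.0554 0.075 ] ang 2.651 r 0.0984
top [214.  318.5] 2 [0.4813 0.0451 0.075 ] ang 2.818 r 0.1136
```

play_rows:
  linear:
    - [0,0,0]
    - [0,0,0]
    - [-0.0014,-0.0023,0]
    - [-0.0014,-0.0023,0]
    - [-0.0014,-0.0023,0]
  rotation:
    - [0,0,0]
    - [0,0,0]
    - [0,0,1.6]
    - [0,0,1.6]
    - [0,0,1.6]

```text
time_s: 17.1
ee_pos: [0.492, 0.0651, 0.0619]
ee_rot: [-2.613, -1.744, 0.0]
contact_force: [-0.0, 0.1, 0.2]
finger_gap: 0.0005
```

play_rows:
  linear:
    - [-0.0006,-0.0011,0]
    - [-0.0006,-0.0011,0]
    - [-0.0006,-0.0011,0]
    - [-0.0006,-0.0011,0]
    - [-0.0006,-0.0011,0]
  rotation:
    - [0,0,0.8]
    - [0,0,0.8]
    - [0,0,0.8]
    - [0,0,0.8]
    - [0,0,0.8]

```text
time_s: 17.6
ee_pos: [0.4898, 0.0616, 0.062]
ee_rot: [-2.549, -1.834, -0.003]
contact_force: [1.6, 4.2, -0.8]
finger_gap: 0.0006
```

play_rows:
  linear:
    - [-0.0005,-0.0011,0]
    - [-0.0005,-0.0011,0]
    - [-0.0005,-0.0011,0]
    - [-0.0005,-0.0011,0]
    - [-0.0005,-0.0011,0]
  rotation:
    - [0,0,0.7]
    - [0,0,0.7]
    - [0,0,0.7]
    - [0,0,0.7]
    - [0,0,0.7]

```text
time_s: 18.1
ee_pos: [0.4866, 0.0533, 0.0618]
ee_rot: [2.495, 1.908, -0.001]
contact_force: [0.4, -0.6, 0.6]
finger_gap: 0.0005
```

```bash
python3 -c "
from loc import *
post()"
```

```text
F ang 2.734 r 0.1116 force [ 0.4 -0.6  0.6] t 18.1 [0.4866 0.0533 0.0618]
scene [197.2 333.5] 10 [0.5055 0.0475 0.075 ] ang 2.709 r 0.0919
top None
```

```bash
python3 - <<'E'
from loc import *
p=ctrl.capture('scene');q=ctrl.capture('top')
a=cv2.resize(p['frame'][160:230,290:370,::-1],None,fx=5,fy=5);b=cv2.resize(q['frame'][160:230,280:360,::-1],None,fx=5,fy=5)
cv2.imwrite('pics/s4.png',np.hstack([a,b]))
E
```

```text
(no output)
```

View pics/s4.png

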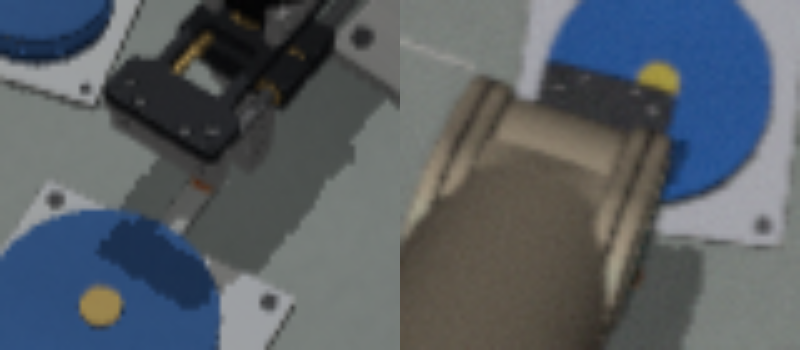

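```bash
python3 - <<'E'
from loc import *
p=ctrl.capture('scene')
for th in (2.764,2.974,3.164): print(th,np.round(proj(p,[*(P+.11*np.array([np.cos(th),np.sin(th)])),.045]),1))
E
```

```text
2.764 [197.9 336. ]
2.974 [193.8 329.4]
3.164 [191.2 322.8]
```

play_rows:
  linear:
    - [0,0,0]
    - [0,0,0]
    - [-0.0011,-0.0028,0]
    - [-0.0011,-0.0028,0]
    - [-0.0011,-0.0028,0]
  rotation:
    - [0,0,0]
    - [0,0,0]
    - [0,0,1.6]
    - [0,0,1.6]
    - [0,0,1.6]

```text
time_s: 18.85
ee_pos: [0.4834, 0.0456, 0.0619]
ee_rot: [2.411, 2.014, -0.0]
contact_force: [0.1, -0.6, 0.5]
finger_gap: -0.0001
```

play_rows:
  linear:
    - [-0.0004,-0.0012,0]
    - [-0.0004,-0.0012,0]
    - [-0.0004,-0.0012,0]
    - [-0.0004,-0.0012,0]
    - [-0.0004,-0.0012,0]
  rotation:
    - [0,0,0.8]
    - [0,0,0.8]
    - [0,0,0.8]
    - [0,0,0.8]
    - [0,0,0.8]

```text
time_s: 19.35
ee_pos: [0.4818, 0.0415, 0.062]
ee_rot: [-2.338, -2.096, -0.002]
contact_force: [0.3, 5.2, 0.0]
finger_gap: 0.0002
```

play_rows:
  linear:
    - [-0.0003,-0.0011,0]
    - [-0.0003,-0.0011,0]
    - [-0.0003,-0.0011,0]
    - [-0.0003,-0.0011,0]
    - [-0.0003,-0.0011,0]
  rotation:
    - [0,0,0.6]
    - [0,0,0.6]
    - [0,0,0.6]
    - [0,0,0.6]
    - [0,0,0.6]

```text
time_s: 19.85
ee_pos: [0.4798, 0.0337, 0.0619]
ee_rot: [2.285, 2.155, -0.001]
contact_force: [0.4, 1.1, -0.1]
finger_gap: 0.0003
```

```bash
python3 - <<'E'
from loc import *
post()
p=ctrl.capture('scene')
cv2.imwrite('pics/s5.png',cv2.resize(p['frame'][160:230,290:370,::-1],None,fx=5,fy=5))
E
```

```text
F ang 2.919 r 0.1119 force [ 0.4  1.1 -0.1] t 19.85 [0.4798 0.0337 0.0619]
scene [193.4 326.7] 19 [0.5008 0.0256 0.075 ] ang 2.956 r 0.0898
top None
```

View pics/s5.png

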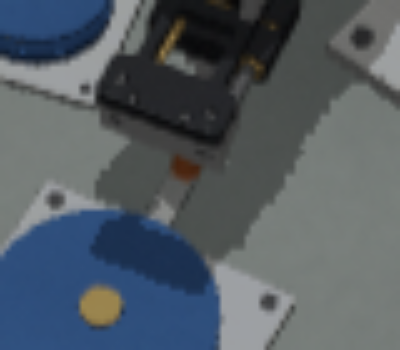

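play_rows:
  linear:
    - [0,0,0]
    - [0,0,0]
    - [0,0,0]
    - [0,0,0]
    - [0,0,0]
  rotation:
    - [0,0,0]
    - [0,0,0]
    - [0,0,0]
    - [0,0,0]
    - [0,0,0]

```text
time_s: 20.5
ee_pos: [0.48, 0.0344, 0.0619]
ee_rot: [2.286, 2.155, -0.0]
contact_force: [0.7, -0.0, -0.2]
finger_gap: 0.0004
```

```bash
python3 - <<'E'
from loc import *
post()
p=ctrl.capture('scene')
cv2.imwrite('pics/s6.png',cv2.resize(p['frame'][160:230,290:370,::-1],None,fx=5,fy=5))
E
```

```text
F ang 2.912 r 0.1119 force [ 0.7 -0.  -0.2] t 20.5 [0.48   0.0344 0.0619]
scene [193.3 326.6] 18 [0.5006 0.0252 0.075 ] ang 2.961 r 0.0899
top None
```

View pics/s6.png

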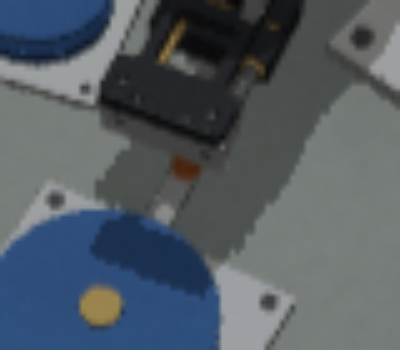

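play_rows:
  linear:
    - [-0.0001,-0.0006,0]
    - [-0.0001,-0.0006,0]
    - [-0.0001,-0.0006,0]
    - [-0.0001,-0.0006,0]
    - [0,0,0]
  rotation:
    - [0,0,0.3]
    - [0,0,0.3]
    - [0,0,0.3]
    - [0,0,0.3]
    - [0,0,0]

```text
time_s: 21.15
ee_pos: [0.4796, 0.0319, 0.0619]
ee_rot: [2.263, 2.179, -0.0]
contact_force: [-0.3, -0.1, -0.5]
finger_gap: 0.0004
```

```bash
python3 - <<'E'
from loc import *
post()
p=ctrl.capture('scene')
cv2.imwrite('pics/s7.png',cv2.resize(p['frame'][160:230,290:370,::-1],None,fx=5,fy=5))
E
```

```text
F ang 2.935 r 0.1118 force [-0.3 -0.1 -0.5] t 21.15 [0.4796 0.0319 0.0619]
scene [193.1 326. ] 21 [0.5004 0.0234 0.075 ] ang 2.98 r 0.0897
top None
```

View pics/s7.png

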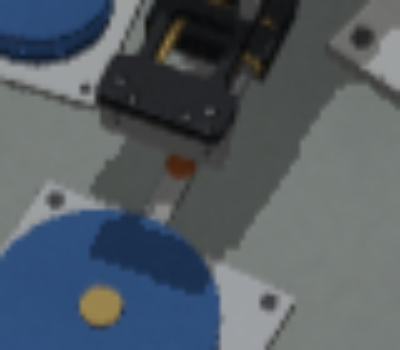

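play_rows:
  linear:
    - [-0.0001,-0.0006,0]
    - [-0.0001,-0.0006,0]
    - [-0.0001,-0.0006,0]
    - [0,0,0]
    - [0,0,0]
  rotation:
    - [0,0,0.3]
    - [0,0,0.3]
    - [0,0,0.3]
    - [0,0,0]
    - [0,0,0]

```text
time_s: 21.8
ee_pos: [0.4793, 0.0302, 0.0619]
ee_rot: [-2.246, -2.196, -0.0]
contact_force: [-0.2, -0.7, 0.6]
finger_gap: 0.0007
```

```bash
python3 - <<'E'
from loc import *
post()
p=ctrl.capture('scene')
cv2.imwrite('pics/s8.png',cv2.resize(p['frame'][160:230,290:370,::-1],None,fx=5,fy=5))
E
```

```text
F ang 2.951 r 0.1117 force [-0.2 -0.7  0.6] t 21.8 [0.4793 0.0302 0.0619]
scene [192.  323.2] 20 [0.4999 0.0148 0.075 ] ang 3.077 r 0.0892
top None
```

View pics/s8.png

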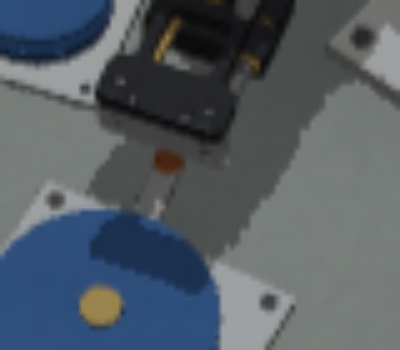

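It clicked (base at column 323, about what the fourth notch predicts). I'm backing off and lifting to check.

play_rows:
  linear:
    - [0.002,0.01,0]
    - [0.002,0.01,0]
    - [0,0,0.045]
    - [0,0,0.045]
    - [0,-0.045,0.03]
  rotation:
    - [0,0,0]
    - [0,0,0]
    - [0,0,0]
    - [0,0,0]
    - [0,0,0]

```text
time_s: 22.45
ee_pos: [0.485, 0.0155, 0.1817]
ee_rot: [-2.232, -2.21, -0.006]
contact_force: [1.0, -0.3, 0.3]
finger_gap: 0.0003
```

play_rows:
  linear:
    - [0,-0.048,0]
    - [0,-0.048,0]
    - [0,-0.048,0]
    - [0,-0.048,0]
    - [0,-0.048,0]
  rotation:
    - [0,0,-5]
    - [0,0,-5]
    - [0,0,-5]
    - [0,0,-5]
    - [0,0,-5]

```text
time_s: 22.95
ee_pos: [0.4839, -0.2319, 0.1797]
ee_rot: [-2.67, -1.656, -0.001]
contact_force: [1.0, 0.4, -0.7]
finger_gap: 0.0004
```

```bash
python3 - <<'E'
from loc import *
post()
for n in('scene','top'):
  p=ctrl.capture(n); cv2.imwrite(f'pics/{n}9.png',p['frame'][:,:,::-1])
  th=3.164; print(np.round(proj(p,[*(P+.11*np.array([np.cos(th),np.sin(th)])),.075]),1))
  roi={'scene':(145,165,218,243),'top':(210,230,430,452)}[n]
  c=cent(p,roi,*ORG); print(c, c and at_z(p,c[0],c[1],.053))
E
```

```text
F ang -1.982 r 0.2628 force [ 1.   0.4 -0.7] t 22.95 [ 0.4839 -0.2319  0.1797]
scene [187.1 323.4] 60 [0.4842 0.0097 0.075 ] ang 3.135 r 0.1048
top [215.3 332.2] 17 [0.4772 0.0071 0.075 ] ang -3.125 r 0.1118
[185.3 323. ]
(np.float64(153.36231884057972), np.float64(229.57971014492753), array([225, 150,  10,   8,  69])) [ 0.45966075 -0.29961121  0.053     ]
[214.6 332.4]
None None
```

View pics/scene9.png

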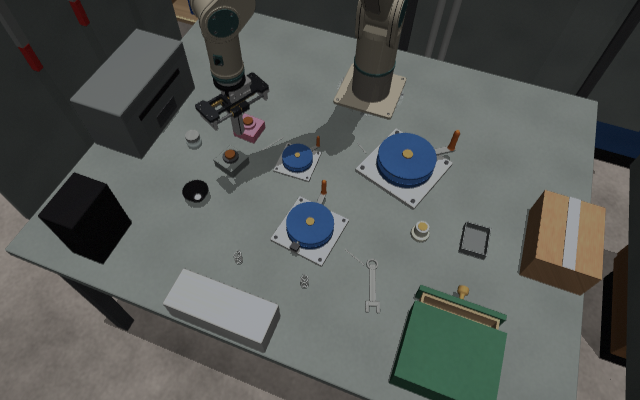

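View pics/top9.png

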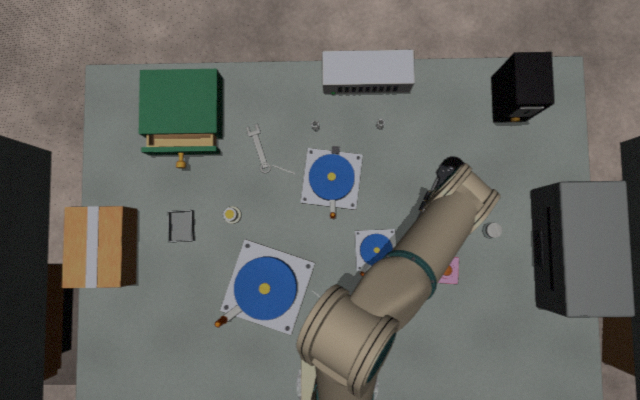

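The top view puts the lever at 3.158 rad against 3.164 expected, so it is in the fourth notch. Next is the grey box's lens.

play_rows:
  linear:
    - [-0.0115,-0.034,-0.02]
    - [-0.0115,-0.034,-0.02]
    - [0,0,-0.04]
    - [0,0,-0.03]
    - [0,0,0]
  rotation:
    - [0,0,0]
    - [0,0,0]
    - [0,0,0]
    - [0,0,0]
    - [0,0,0]

```text
time_s: 23.65
ee_pos: [0.4588, -0.2946, 0.0662]
ee_rot: [-2.658, -1.658, 0.003]
contact_force: [-0.2, -0.6, 0.7]
finger_gap: 0.0004
```

```bash
python3 - <<'E'
from loc import *
p=ctrl.capture('scene')
s=ctrl.read_state();print(s['ee_pos'])
cv2.imwrite('pics/s10.png',cv2.resize(p['frame'][110:190,190:290,::-1],None,fx=6,fy=6))
E
```

```text
[ 0.46010894 -0.29612974  0.06832959]
```

View pics/s10.png

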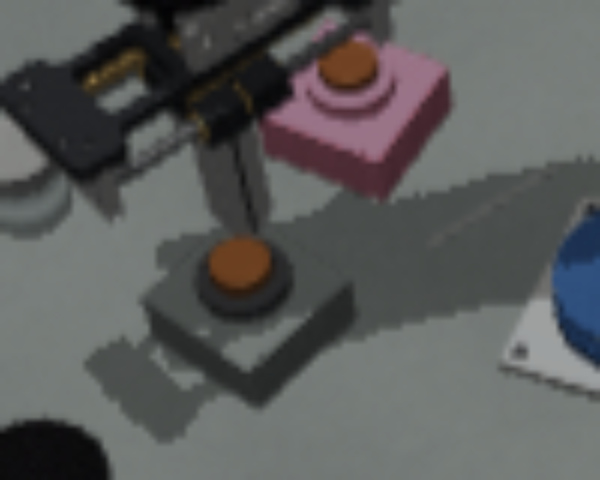

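play_rows:
  linear:
    - [0.001,-0.004,-0.006]
    - [0,0,-0.004]
    - [0,0,-0.003]
    - [0,0,-0.002]
    - [0,0,-0.002]
  rotation:
    - [0,0,0]
    - [0,0,0]
    - [0,0,0]
    - [0,0,0]
    - [0,0,0]

```text
time_s: 24.2
ee_pos: [0.4615, -0.3034, 0.0529]
ee_rot: [2.668, 1.658, 0.001]
contact_force: [-1.0, 0.2, -0.1]
finger_gap: 0.0006
```

play_rows:
  linear:
    - [0,0,-0.001]
    - [0,0,-0.001]
    - [0,0,-0.001]
    - [0,0,-0.001]
    - [0,0,0]
  rotation:
    - [0,0,0]
    - [0,0,0]
    - [0,0,0]
    - [0,0,0]
    - [0,0,0]

```text
time_s: 24.7
ee_pos: [0.4612, -0.3033, 0.0485]
ee_rot: [-2.668, -1.658, 0.0]
contact_force: [-0.5, -0.0, -0.3]
finger_gap: 0.0003
```

```bash
python3 - <<'E'
from loc import *
p=ctrl.capture('scene')
s=ctrl.read_state();print(s['ee_pos'],s['contact_force'])
print(proj(p,s['ee_pos']),proj(p,[.461,-.3,.054]))
cv2.imwrite('pics/s11.png',cv2.resize(p['frame'][110:190,190:290,::-1],None,fx=6,fy=6))
E
```

```text
[ 0.46122813 -0.30334437  0.0485464 ] [-0.0858673  -0.94094065 -0.15546106]
[np.float64(154.2984187152888), np.float64(228.4377413998311)] [np.float64(153.4467701903498), np.float64(229.21105457612117)]
```

View pics/s11.png

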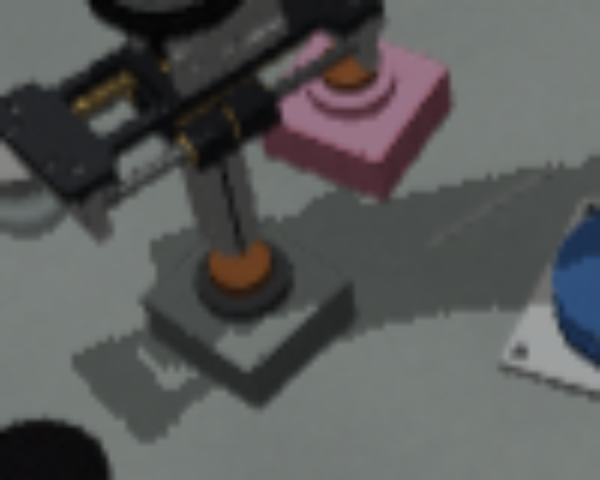

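play_rows:
  linear:
    - [0,0,-0.001]
    - [0,0,-0.001]
    - [0,0,0]
    - [0,0,0]
    - [0,0,0]
  rotation:
    - [0,0,0]
    - [0,0,0]
    - [0,0,0]
    - [0,0,0]
    - [0,0,0]

```text
time_s: 25.25
ee_pos: [0.4613, -0.3034, 0.0466]
ee_rot: [2.668, 1.658, 0.0]
contact_force: [0.1, 0.5, 0.2]
finger_gap: 0.0006
```

```bash
python3 - <<'E'
from loc import *
p=ctrl.capture('scene');q=ctrl.capture('top')
s=ctrl.read_state();print(s['ee_pos'],s['contact_force'])
a=cv2.resize(p['frame'][125:175,205:255,::-1],None,fx=8,fy=8);b=cv2.resize(q['frame'][190:240,415:465,::-1],None,fx=8,fy=8)
cv2.imwrite('pics/s12.png',np.hstack([a,b]))
E
```

```text
[ 0.46129321 -0.30338765  0.0466523 ] [-0.14772349 -0.42800399 -0.12900396]
```

View pics/s12.png

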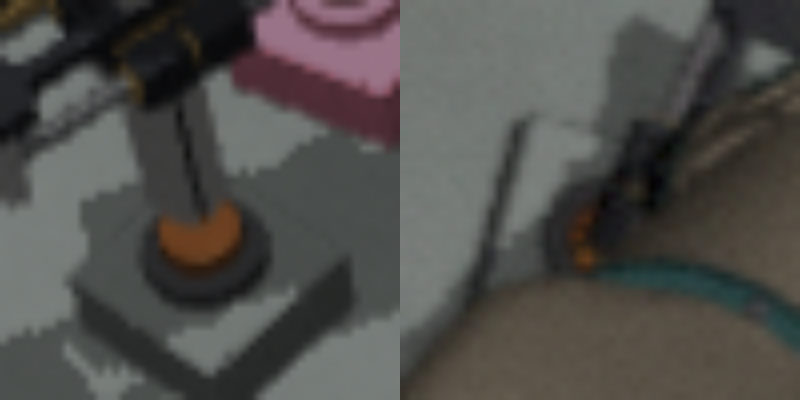

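play_rows:
  linear:
    - [0,0,-0.001]
    - [0,0,-0.001]
    - [0,0,-0.001]
    - [0,0,0]
    - [0,0,0]
  rotation:
    - [0,0,0]
    - [0,0,0]
    - [0,0,0]
    - [0,0,0]
    - [0,0,0]

```text
time_s: 25.85
ee_pos: [0.4612, -0.3034, 0.0436]
ee_rot: [-2.668, -1.658, 0.0]
contact_force: [1.0, -0.3, -0.1]
finger_gap: 0.0002
```

```bash
python3 - <<'E'
from loc import *
p=ctrl.capture('scene')
for i in range(3): ctrl.capture('top'); s=ctrl.read_state();print(s['ee_pos'],s['contact_force'])
h=cv2.imread('pics/scene0.png')
a=cv2.resize(p['frame'][125:175,205:255,::-1],None,fx=8,fy=8,interpolation=cv2.INTER_NEAREST);b=cv2.resize(h[125:175,205:255],None,fx=8,fy=8,interpolation=cv2.INTER_NEAREST)
cv2.imwrite('pics/s13.png',np.hstack([a,b]))
E
```

```text
[ 0.46126498 -0.30342309  0.04362709] [ 0.94553782  0.20291539 -0.87233474]
[ 0.46132235 -0.30337353  0.04364173] [ 0.51296714 -0.40295654 -0.28092895]
[ 0.46130061 -0.30334248  0.04362536] [-1.04055251 -0.34143983 -0.18305982]
```

View pics/s13.png

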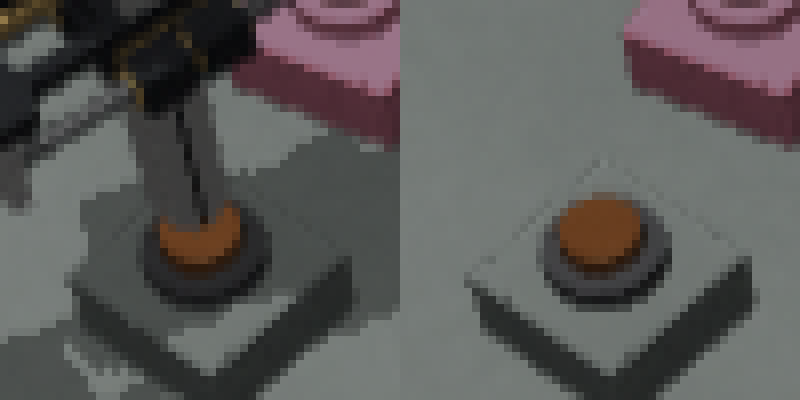

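play_rows:
  linear:
    - [0,0,-0.001]
    - [0,0,-0.001]
    - [0,0,-0.001]
    - [0,0,-0.001]
    - [0,0,0]
  rotation:
    - [0,0,0]
    - [0,0,0]
    - [0,0,0]
    - [0,0,0]
    - [0,0,0]

```text
time_s: 26.55
ee_pos: [0.4612, -0.3033, 0.0394]
ee_rot: [-2.668, -1.658, 0.0]
contact_force: [-0.2, -0.6, 0.1]
finger_gap: 0.0003
```

play_rows:
  linear:
    - [0,0,-0.001]
    - [0,0,-0.001]
    - [0,0,-0.001]
    - [0,0,0]
    - [0,0,0]
  rotation:
    - [0,0,0]
    - [0,0,0]
    - [0,0,0]
    - [0,0,0]
    - [0,0,0]

```text
time_s: 27.05
ee_pos: [0.4613, -0.3034, 0.0367]
ee_rot: [2.668, 1.658, 0.0]
contact_force: [-1.0, 0.5, 1.6]
finger_gap: 0.0005
```

```bash
python3 - <<'E'
from loc import *
p=ctrl.capture('scene')
a=cv2.resize(p['frame'][90:190,180:300,::-1],None,fx=6,fy=6,interpolation=cv2.INTER_CUBIC)
cv2.imwrite('pics/s14.png',a)
E
```

```text
(no output)
```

View pics/s14.png

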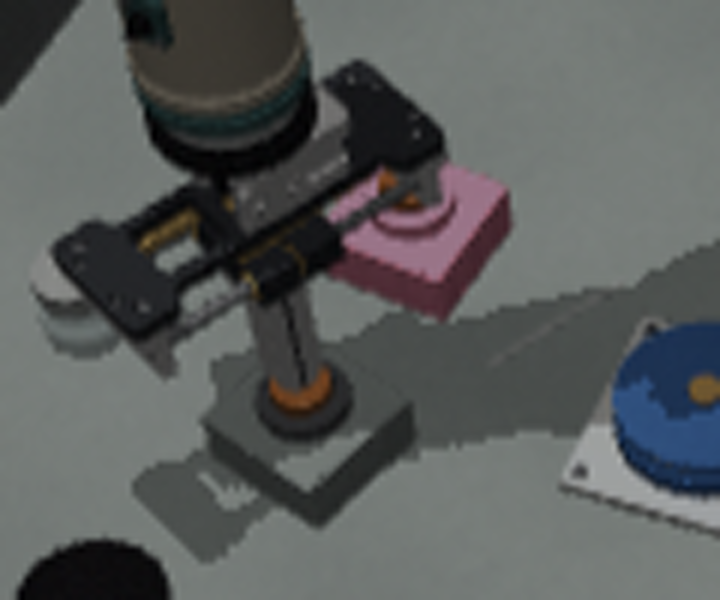

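play_rows:
  linear:
    - [0,0,-0.001]
    - [0,0,-0.001]
    - [0,0,0]
    - [0,0,0]
    - [0,0,0]
  rotation:
    - [0,0,0]
    - [0,0,0]
    - [0,0,0]
    - [0,0,0]
    - [0,0,0]

```text
time_s: 27.6
ee_pos: [0.4613, -0.3034, 0.0347]
ee_rot: [2.668, 1.658, 0.0]
contact_force: [-0.3, -0.3, 3.7]
finger_gap: 0.0006
```

play_rows:
  linear:
    - [0,0,-0.001]
    - [0,0,-0.001]
    - [0,0,-0.001]
    - [0,0,0]
    - [0,0,0]
  rotation:
    - [0,0,0]
    - [0,0,0]
    - [0,0,0]
    - [0,0,0]
    - [0,0,0]

```text
time_s: 28.1
ee_pos: [0.4613, -0.3034, 0.0317]
ee_rot: [2.668, 1.658, 0.0]
contact_force: [-0.1, 0.9, 5.5]
finger_gap: 0.0005
```

play_rows:
  linear:
    - [0,0,-0.001]
    - [0,0,-0.001]
    - [0,0,0]
    - [0,0,0]
    - [0,0,0]
  rotation:
    - [0,0,0]
    - [0,0,0]
    - [0,0,0]
    - [0,0,0]
    - [0,0,0]

```text
time_s: 28.6
ee_pos: [0.4614, -0.3035, 0.0314]
ee_rot: [2.668, 1.658, 0.002]
contact_force: [-3.8, 3.1, 20.5]
finger_gap: 0.0008
```

play_rows:
  linear:
    - [0,0,0.003]
    - [0,0,0.005]
    - [0,0,0.01]
    - [0,0,0.03]
    - [0,0,0.04]
  rotation:
    - [0,0,0]
    - [0,0,0]
    - [0,0,0]
    - [0,0,0]
    - [0,0,0]

```text
time_s: 29.1
ee_pos: [0.4598, -0.3024, 0.1172]
ee_rot: [-2.665, -1.656, 0.004]
contact_force: [0.6, -1.1, -0.3]
finger_gap: 0.0006
```

play_rows:
  linear:
    - [0,0,0.04]
    - [-0.03,0,0.03]
    - [-0.02,0,0.02]
    - [0,0,0]
    - [0,0,0]
  rotation:
    - [0,0,0]
    - [0,0,0]
    - [0,0,0]
    - [0,0,0]
    - [0,0,0]

```text
time_s: 29.6
ee_pos: [0.4119, -0.303, 0.2077]
ee_rot: [2.668, 1.658, 0.002]
contact_force: [0.6, -0.2, -0.0]
finger_gap: 0.0003
```

```bash
python3 - <<'E'
from loc import *
post()
p=ctrl.capture('scene'); cv2.imwrite('pics/scene15.png',p['frame'][:,:,::-1])
c=cent(p,(145,165,218,243),*ORG); print(c)
d=cv2.absdiff(p['frame'][:,:,::-1],cv2.imread('pics/scene0.png')).max(2)
E
```

```text
F ang -2.087 r 0.3588 force [ 0.6 -0.2 -0. ] t 29.6 [ 0.4119 -0.303   0.2077]
scene [187.  323.5] 59 [0.484  0.0097 0.075 ] ang 3.135 r 0.105
top [215.3 332. ] 15 [0.4771 0.0076 0.075 ] ang -3.129 r 0.1119
(np.float64(153.36231884057972), np.float64(229.57971014492753), array([225, 150,  10,   8,  69]))
```

View pics/scene15.png

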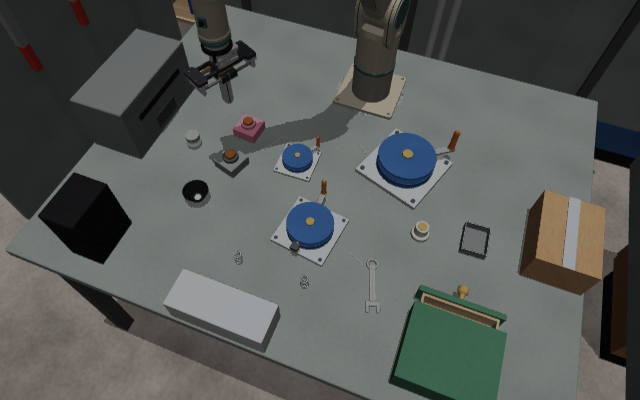

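```bash
python3 -c "
from cell import ctrl
print(ctrl.sign_off())"
```

```text
the job is handed in; nothing more can be done
None
```

I set the flash power and handed the job in at about 30 s of the 72 s allowed. The lever was in the fourth notch and the lens was back out.

**What I did:**
- **Zeroing:** I pushed the middle-sized unit's lever clockwise to its stop and leaned on it at about 11–12 N sideways for over a second. The highest total reading on the post was about 13 N.
- **Clicks:** I clicked it back counter-clockwise four times, checking with force or camera in each notch.
- **Lens:** I pressed the lens on the grey box until it bottomed (about 20 N at the fingertip), then let it spring out.

**Last checks:** The top camera put the post 0.76 rad counter-clockwise of home, against 0.77 expected for the fourth notch. The scene camera showed the same post position before and after the lens press. The lens was back at its original pixels, the arm was clear, and in the pictures nothing else appeared to have moved.

**What did not go as expected:**
- **Fingertip height:** The closed fingertips met the lens about 17 mm lower by the reported tool position than calculated. They probably pushed the post at about 79 mm, higher than the 62 mm I intended. I pressed the lens by feel instead.
- **Camera bias:** The scene camera read the post angle about 0.05 rad low, so I relied on the top camera and on contact.
- **Fourth click:** The lever sat balanced on the crest for about a second and needed roughly 4 mm more push.
- **Counting the notches:** I took home as zero, so "fourth notch after the stop" means four clicks out from home. If home was meant as the first notch, the lever is one too far.

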